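# Start the overnight ripening on the kimchi fridge

## Robot

A 7-joint arm with a two-finger parallel gripper is mounted at the origin on the work surface. World frame = base frame: x ahead of the robot, y to its left, z up, the work surface at z = 0. Lengths are in m, angles in rad, forces in N, time in s.
With the tool pointing down it reaches from about 0.4 to 0.85 m from the base axis. Payload 10.4 kg.
Tool frame: the origin (TCP) lies midway between the tips of the shut fingers; the grasp point (between the pads) lies 19 mm behind it; z points along the fingers, x is the direction in which the jaws open and shut, and the axes are right-handed (so a half turn about z gives the same grasp; the last joint's range is limited). The gripper opens to 87 mm and grips with 3 to 60 N. Pads are 19 mm wide; open, the fingers measure 117 mm over their backs; the gripper's body (75 mm by 190 mm) begins 51 mm behind the grasp point.
Start: joints at [-1.356, 0.332, -0.065, 1.46, 0.022, 1.35, -0.088], TCP at [0.147, 0.607, 0.197] pointing down, gripper open.
Joint ranges: [-2.6, 2.6], [-0.5, 2.12], [-1.47, 1.34], [0.16, 2.42], [-1.27, 4.41], [0.06, 2.06], [-2.6, 2.6]. Speed limits (rad/s): [2.22, 2.22, 2.79, 2.79, 3.14, 3.14, 3.14].

## Interface

Orientations are given as a 3x3 rotation matrix whose columns are the frame's x, y, z axes.
In Python, from cell import get_obs, eyes, job_done gives the robot as it stands.
- The arm moves only by the tool drive_tool, never from a script. Its argument "deltas" is a list of rows, each an object of numbers: "claw": the closure, from 0 (fully open) to 1 (shut); "tx", "ty", "tz": the shift along the tool's x, y, z in cm; "rx", "ry", "rz": the turn, a rotation vector about the tool's x, y, z in rad. In form: [{"claw": .., "tx": .., "ty": .., "tz": .., "rx": .., "ry": .., "rz": ..}, ...]. A call has 1 to 20 rows; each row is the pose to reach, as a shift and turn from the pose measured when the call began, along the tool's axes at that moment; what a row does not reach only later rows make up. A row lasts 1/12 s, in which the tool goes at most 41.7 mm and 7.16 degrees, less where a joint would pass 70% of its speed; a pose out of reach is approached as far as the arm can. A call with a gripper value outside its range is refused whole. The fingers move at their own pace and stop on an object; "force" is the grip in N (left out, the last holds). Time passes only in rows, so rows that repeat a pose let the fingers close. It gives the time, the measured TCP pose, the force and the opening at its end, in the units of the state.
- get_obs(): the state, without advancing time (a new reading comes with each control period).
- eyes.camera(name): name is "side" or "top" or "wrist"; returns the picture (420x560x3 uint8, blue, green, red); there is no depth.
- eyes.calibration(name): a dict with "camera_matrix" (3x3 intrinsics, pixels), "pose" (4x4, takes a point from camera to world coordinates); the wrist camera has in their place "T_tool_cam" (4x4, takes a point from camera to tool coordinates, whose origin is the TCP and whose axes are the tool frame's). Camera axes: x right, y down, z forward; pixel columns grow to the right and rows downward; lengths in m; the calibration is good to about 2 mm. A picture is of the moment at which its call begins: read the wrist's pose just before it. calibration takes no time and is no camera call.
- job_done(): hands the job in, once; it reports no verdict.
The state is a dict: "t": time; "joints": joint angles; "dq": joint speeds; "tau": joint torques, N m; "tcp_pos": TCP position; "ee_rot": TCP orientation; "ft_force": force on the tool from outside, world axes, zero at the start; "torque": the same for the moment, N m; "gripper_width": finger opening in m.
Only numpy, scipy, OpenCV 4.12 (cv2) and the standard library are available. Lean on these libraries where they do the work, as an engineer would, in place of code of your own. Each camera call takes 0.05 s, during which the arm holds its last target. There are 200 camera calls.

## Task

Start the overnight ripening of the kimchi from the grey control pad: hold the yellow key fully down for two seconds to unlock it, tip the white rocker all the way over to its black-dotted half, and push the green key fully down until it stays there. Then press the red button on the round white kitchen timer fully down and let it go. Only press things, do not pick up or shove the timer, and leave the blue key, the pepper grinder and everything else standing around alone.

Things in the scene. Friction and masses are not known exactly. Their poses are not given: they have to be found in the camera images.
- pad: grey control pad fixed to the fridge top, 120 x 330 mm and 26 mm high; origin at the centre of its underside, x away from the robot, y along its length towards the rocker end, z up. The rocker and three 42 mm square black key housings stand in one row along its y axis: rocker at y = +105 mm, keys at about y = +20, -50 and -120 mm in an order that changes from start to start
- lock_key (a joint): travel of the yellow round key: 0 = up, 0.006 m = fully down. Spring return; about 1.2 N starts it, 4.8 N holds it fully down
- lock_key_top (a point): centre of the top face of the yellow key (30 mm diameter cap, stands 12 mm above its black housing, top 46 mm above the fridge top when up); moves with the key
- rocker (a joint): tilt of the white rocker, from -0.2 rad (plain half down) to +0.2 rad (black-dotted half fully down); starts with the plain half down and stays where it is left; hinge friction 0.04 N m (about 2 N at the dot)
- rocker_dot (a point): black dot on the top face of the white rocker (40 mm across, 72 mm along the pad, 8 mm thick, hinged across its middle; each half slopes up 0.2 rad from the middle to its end, so the pressed half ends level). The dot lies 23 mm from the hinge towards the pad's +y end; press straight down here. At the start it is 48 to 51 mm above the fridge top, with the end of the half about 5 mm higher; fully tipped it is 42 mm above; moves with the rocker
- start_key (a joint): travel of the green round key: 0 = up, 0.006 m = fully down. A push latch without spring: about 2.5 N pushes it and it stays where it is left
- start_key_top (a point): centre of the top face of the green key (same size and height as the yellow one); moves with the key
- blue_key (a joint): travel of the blue round key, not to be pressed: 0 = up, 0.006 m = fully down
- blue_key_top (a point): centre of the top face of the blue key (same size and height as the yellow one)
- timer: round white kitchen timer, loose, about 180 to 290 g, 76 mm diameter, 30 mm high without its button; origin at the centre of its underside, z up
- timer_button (a joint): travel of the timer's red button: 0 = up, 0.006 m = fully down. Spring return; about 1 N starts it, 4 N holds it fully down
- timer_top (a point): centre of the top face of the red button in the middle of the timer (28 mm diameter, stands 12 mm above the timer's face, 42 mm above the fridge top when up); moves with the button
- crock: loose brown earthenware crock on the bamboo tray, 144 mm diameter, 116 mm high without its lid; origin at the centre of its underside
- crock_lid: white ceramic lid lying loose on the crock, 130 mm diameter, 40 mm high with its knob; origin at the centre of its underside
- spoons: set of four steel measuring spoons on a ring, lying loose on the tray, about 120 mm long; origin at the ring, the spoons point along its y axis
- grinder: green plastic push-button pepper grinder standing loose on the tray, 54 mm diameter, 160 mm high with its button; origin at the centre of its underside
- grinder_button (a joint): travel of the black button on top of the pepper grinder, not to be pressed: 0 = up, 0.006 m = down
- salt_cellar: glass salt cellar with a steel lid standing loose on the tray, 68 mm diameter, 48 mm high; origin at the centre of its underside
- oil_bottle: amber oil bottle standing loose on the fridge top, 60 mm diameter, 190 mm high; origin at the centre of its underside
There are look-alikes about, which are no part of the job. There is more than one size of the grinder; the one meant has the size given above. What is shaped like the salt_cellar but orange is not meant.

How it is judged:
On the way, in this order (a step that is already met when the one before it is completed fails the run):
1. the yellow key is held down (over 4 mm) for at least 1.5 s (value of joint lock_key above 0.004 m), for 1.5 s.
2. the yellow key is let go again (value of joint lock_key below 0.002 m), for 0.05 s.
3. the rocker is tipped to its dotted half (over 0.12 rad) (value of joint rocker above 0.12 rad), for 0.1 s.
4. the green key is pushed down (over 4 mm) (value of joint start_key above 0.004 m), for 0.1 s.
5. the red timer button is pressed (over 4 mm) (value of joint timer_button above 0.004 m), for 0.05 s.
At the end, for the whole second after the job is handed in: The rocker lies on its dotted half (over 0.12 rad), the green key is down (over 4 mm), the yellow, blue and red ones are up (under 2 mm); the timer stands flat at rest within 30 mm of where it was; all the bystanders stand upright within 20 mm of where they were (value of joint rocker above 0.12 rad and value of joint start_key above 0.004 m and value of joint each of lock_key, blue_key, timer_button below 0.002 m and distance of timer from where it was at the start of the episode below 0.03 m and height (world z) of timer below 0.008 m and angle between timer's own z axis and vertical below 0.1 rad and linear speed of timer below 0.02 m/s and distance of each of crock, crock_lid, spoons, grinder, salt_cellar, oil_bottle from where it was at the start of the episode below 0.02 m and angle between each of crock, crock_lid, grinder, salt_cellar, oil_bottle's own z axis and vertical below 0.15 rad); the robot touches nothing.
It fails at once if the green key is pushed down before the rocker is over on its dotted half (value of joint start_key above 0.003 m and value of joint rocker below 0.1 rad).
It fails at once if the timer's button is pressed before the green key is down (value of joint timer_button above 0.003 m and value of joint start_key below 0.0035 m).
It fails at once if the blue key or the pepper grinder's button is pressed (value of joint any of blue_key, grinder_button above 0.003 m).
It fails at once if the timer is lifted, tipped or shoved (over 30 mm) (height (world z) of timer above 0.012 m or angle between timer's own z axis and vertical above 0.3 rad or distance of timer from where it was at the start of the episode above 0.03 m).
It fails at once if the crock, its lid, the spoons, the grinder, the salt cellar or the oil bottle is moved or lifted (over 20 mm) (distance of any of crock, crock_lid, spoons, grinder, salt_cellar, oil_bottle from where it was at the start of the episode above 0.02 m).
It also fails if it takes over 59 s, if anything falls off the work surface, if the arm or the gripper's body presses on something with over 40 N, if the wrist force passes 120 N, or if a joint passes its speed limit or range.

## Working session

There is one attempt and no reset: what is moved stays moved. The work goes in short steps, Python scripts to look and compute and a tool call to move; the robot and the scene stay as the last step left them, time stands still between calls to the robot, and variables do not carry over. Pictures are saved under pics/ and viewed, about 8 in all and at most 12, crops included, and the job is handed in when it is done.

Besides the shell and the picture viewer there is one more tool, called after "Emit:" as name(argument=value, ...), one argument or row to a line, values as JSON. drive_tool: Moves the arm, as the interface text tells. Its arguments: {"type":"object","properties":{"deltas":{"type":"array"},"force":{"type":"number"}},"required":["deltas"]}

```bash
mkdir -p pics; ls
python3 - <<'E'
from cell import get_obs, eyes
import cv2, numpy as np
o=get_obs(); print(o['t'],o['tcp_pos'],np.round(o['ee_rot'],3).tolist(),o['gripper_width'])
for n in ['top','side','wrist']:
    cv2.imwrite(f'pics/{n}0.png',eyes.camera(n))
    c=eyes.calibration(n); print(n,{k:np.round(v,4).tolist() for k,v in c.items()})
E
```

```text
pics
0.0 [0.14709782 0.60702012 0.19637488] [[0.235, 0.972, -0.0], [0.972, -0.235, -0.001], [-0.001, 0.0, -1.0]] 0.08683239218609194
top {'camera_matrix': [[454.0804, 0.0, 284.2082], [0.0, 454.0804, 219.47], [0.0, 0.0, 1.0]], 'pose': [[0.0268, -0.9819, 0.1874, 0.4127], [-0.9996, -0.0252, 0.0109, 0.0732], [-0.006, -0.1876, -0.9822, 1.0814], [0.0, 0.0, 0.0, 1.0]]}
side {'camera_matrix': [[455.062, 0.0, 281.1649], [0.0, 455.062, 211.8437], [0.0, 0.0, 1.0]], 'pose': [[0.731, -0.3819, 0.5655, -0.1362], [-0.682, -0.3814, 0.624, -0.7206], [-0.0226, -0.8418, -0.5393, 0.8206], [0.0, 0.0, 0.0, 1.0]]}
wrist {'camera_matrix': [[375.5472, 0.0, 286.4526], [0.0, 375.5472, 215.1733], [0.0, 0.0, 1.0]], 'T_tool_cam': [[1.0, 0.0013, 0.001, 0.0002], [-0.0016, 0.9526, 0.3041, -0.0838], [-0.0005, -0.3041, 0.9526, -0.1869], [0.0, 0.0, 0.0, 1.0]]}
```

View pics/top0.png

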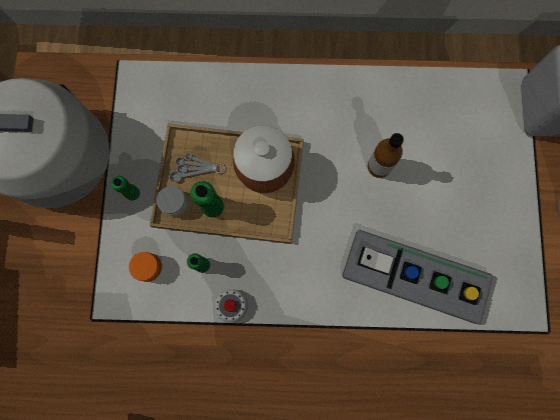

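View pics/side0.png

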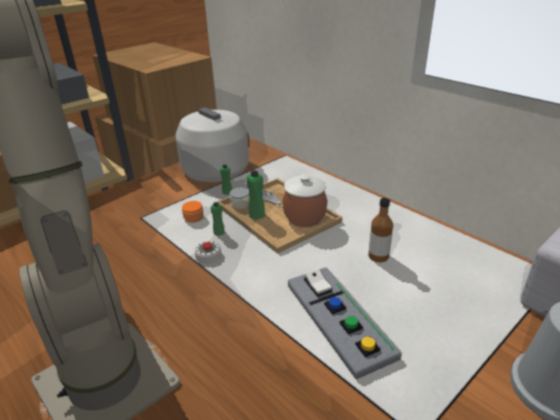

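Top view: the pad row from left to right is rocker (dot at ~369,257), blue (412,272), green (441,283) and yellow (471,293). The timer button is at (231,306). Next I'll measure the positions in both views.

```bash
cat > h.py <<'E'
import cv2, numpy as np
from cell import get_obs, eyes
def ray(cal,px,T=None):
    K=np.array(cal['camera_matrix']); P=np.array(cal['pose']) if T is None else T
    d=P[:3,:3]@np.linalg.inv(K)@[px[0],px[1],1.]; return P[:3,3],d
def plane(cal,px,z,T=None):
    o,d=ray(cal,px,T); return o+d*(z-o[2])/d[2]
def wristT(o):
    T=np.eye(4);T[:3,:3]=o['ee_rot'];T[:3,3]=o['tcp_pos']; return T@np.array(eyes.calibration('wrist')['T_tool_cam'])
R={'yellow':((20,120,80),(34,255,255)),'green':((50,120,60),(85,255,255)),'blue':((100,120,60),(125,255,255)),'red':((0,150,60),(6,255,255)),'red2':((172,150,60),(180,255,255))}
def blobs(img,c,amin=20):
    h=cv2.cvtColor(img,cv2.COLOR_BGR2HSV); m=cv2.inRange(h,*map(np.array,R[c]))
    if c=='red': m|=cv2.inRange(h,*map(np.array,R['red2']))
    n,_,s,ce=cv2.connectedComponentsWithStats(m)
    return [(ce[i].round(1).tolist(),s[i].tolist()) for i in range(1,n) if s[i][4]>=amin]
E
python3 - <<'E'
from h import *
for n in ['top','side']:
    im=cv2.imread(f'pics/{n}0.png'); c=eyes.calibration(n)
    for k,z in [('yellow',.046),('green',.046),('blue',.046),('red',.042)]:
        for ce,s in blobs(im,k): print(n,k,ce,s,plane(c,ce,z).round(4))
t=eyes.calibration('top'); im=cv2.imread('pics/top0.png')
print('dot',plane(t,(369,257),.05).round(3))
cv2.imwrite('pics/crop1.png',np.vstack([cv2.resize(im[220:330,335:505],None,fx=3.5,fy=3.5)[:330],cv2.resize(cv2.imread('pics/side0.png')[255:375,280:405],None,fx=2.2,fy=2.2)[:264,:595].copy() if 0 else np.zeros((1,595,3),np.uint8)]))
E
```

```text
top yellow [471.2, 293.1] [464, 287, 15, 13, 153] [ 0.4527 -0.3397  0.046 ]
top green [116.6, 182.9] [111, 176, 13, 14, 73] [0.6881 0.483  0.046 ]
top green [199.8, 192.3] [190, 181, 21, 23, 223] [0.6702 0.2848 0.046 ]
top green [191.7, 260.5] [187, 254, 13, 15, 77] [0.5095 0.2934 0.046 ]
top green [462.2, 269.2] [453, 266, 20, 8, 29] [ 0.5058 -0.322   0.046 ]
top green [441.3, 281.8] [435, 276, 14, 13, 140] [ 0.4762 -0.2737  0.046 ]
top blue [411.6, 272.0] [405, 266, 14, 13, 139] [ 0.4965 -0.2073  0.046 ]
top red [229.3, 305.2] [224, 300, 12, 12, 112] [0.4115 0.203  0.042 ]
side yellow [367.7, 343.4] [361, 337, 15, 14, 165] [ 0.4485 -0.3426  0.046 ]
side green [253.6, 178.4] [248, 175, 13, 8, 59] [0.7575 0.4075 0.046 ]
side green [350.7, 321.8] [344, 316, 14, 12, 127] [ 0.471  -0.2767  0.046 ]
side blue [334.5, 302.4] [328, 296, 14, 13, 131] [ 0.4917 -0.2095  0.046 ]
side red [206.7, 245.0] [203, 243, 8, 5, 30] [0.4091 0.2026 0.042 ]
dot [ 0.528 -0.11   0.05 ]
```

View pics/crop1.png

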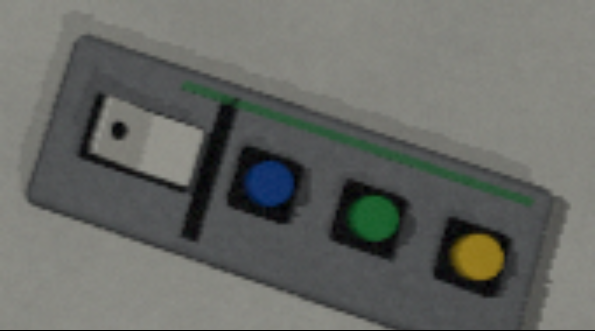

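Yellow averages (0.451, -0.341) over the two views. I'll shut the gripper and travel high, via a waypoint, to above the yellow key.

Emit:
drive_tool(
  deltas=[
    {"claw":1,"tx":-27.6,"ty":37.8,"tz":-5.4},
    {"claw":1,"tx":-27.6,"ty":37.8,"tz":-5.4},
    {"claw":1,"tx":-27.6,"ty":37.8,"tz":-5.4},
    {"claw":1,"tx":-27.6,"ty":37.8,"tz":-5.4},
    {"claw":1,"tx":-27.6,"ty":37.8,"tz":-5.4},
    {"claw":1,"tx":-27.6,"ty":37.8,"tz":-5.4},
    {"claw":1,"tx":-27.6,"ty":37.8,"tz":-5.4},
    {"claw":1,"tx":-27.6,"ty":37.8,"tz":-5.4},
    {"claw":1,"tx":-27.6,"ty":37.8,"tz":-5.4},
    {"claw":1,"tx":-27.6,"ty":37.8,"tz":-5.4},
    {"claw":1,"tx":-27.6,"ty":37.8,"tz":-5.4},
    {"claw":1,"tx":-27.6,"ty":37.8,"tz":-5.4},
  ],
  force=20,
)

```text
invalid input at $.deltas[0]: expected keys claw, tx, ty, tz, rx, ry, rz
```

Emit:
drive_tool(
  deltas=[
    {"claw":1,"tx":-27.6,"ty":37.8,"tz":-5.4,"rx":0,"ry":0,"rz":0},
    {"claw":1,"tx":-27.6,"ty":37.8,"tz":-5.4,"rx":0,"ry":0,"rz":0},
    {"claw":1,"tx":-27.6,"ty":37.8,"tz":-5.4,"rx":0,"ry":0,"rz":0},
    {"claw":1,"tx":-27.6,"ty":37.8,"tz":-5.4,"rx":0,"ry":0,"rz":0},
    {"claw":1,"tx":-27.6,"ty":37.8,"tz":-5.4,"rx":0,"ry":0,"rz":0},
    {"claw":1,"tx":-27.6,"ty":37.8,"tz":-5.4,"rx":0,"ry":0,"rz":0},
    {"claw":1,"tx":-27.6,"ty":37.8,"tz":-5.4,"rx":0,"ry":0,"rz":0},
    {"claw":1,"tx":-27.6,"ty":37.8,"tz":-5.4,"rx":0,"ry":0,"rz":0},
    {"claw":1,"tx":-27.6,"ty":37.8,"tz":-5.4,"rx":0,"ry":0,"rz":0},
    {"claw":1,"tx":-27.6,"ty":37.8,"tz":-5.4,"rx":0,"ry":0,"rz":0},
    {"claw":1,"tx":-27.6,"ty":37.8,"tz":-5.4,"rx":0,"ry":0,"rz":0},
    {"claw":1,"tx":-27.6,"ty":37.8,"tz":-5.4,"rx":0,"ry":0,"rz":0},
    {"claw":1,"tx":-27.6,"ty":37.8,"tz":-5.4,"rx":0,"ry":0,"rz":0},
  ],
  force=20,
)

```text
t: 1.23
tcp_pos: [0.4523, 0.2458, 0.2513]
ee_rot: [[0.242, 0.97, 0.001], [0.97, -0.242, -0.001], [-0.001, 0.001, -1.0]]
ft_force: [-0.4, -0.1, -0.4]
gripper_width: 0.0086
```

Emit:
drive_tool(
  deltas=[
    {"claw":1,"tx":-57,"ty":14.1,"tz":13,"rx":0,"ry":0,"rz":0},
    {"claw":1,"tx":-57,"ty":14.1,"tz":13,"rx":0,"ry":0,"rz":0},
    {"claw":1,"tx":-57,"ty":14.1,"tz":13,"rx":0,"ry":0,"rz":0},
    {"claw":1,"tx":-57,"ty":14.1,"tz":13,"rx":0,"ry":0,"rz":0},
    {"claw":1,"tx":-57,"ty":14.1,"tz":13,"rx":0,"ry":0,"rz":0},
    {"claw":1,"tx":-57,"ty":14.1,"tz":13,"rx":0,"ry":0,"rz":0},
    {"claw":1,"tx":-57,"ty":14.1,"tz":13,"rx":0,"ry":0,"rz":0},
    {"claw":1,"tx":-57,"ty":14.1,"tz":13,"rx":0,"ry":0,"rz":0},
    {"claw":1,"tx":-57,"ty":14.1,"tz":13,"rx":0,"ry":0,"rz":0},
    {"claw":1,"tx":-57,"ty":14.1,"tz":13,"rx":0,"ry":0,"rz":0},
    {"claw":1,"tx":-57,"ty":14.1,"tz":13,"rx":0,"ry":0,"rz":0},
    {"claw":1,"tx":-57,"ty":14.1,"tz":13,"rx":0,"ry":0,"rz":0},
    {"claw":1,"tx":-57,"ty":14.1,"tz":13,"rx":0,"ry":0,"rz":0},
    {"claw":1,"tx":-57,"ty":14.1,"tz":13,"rx":0,"ry":0,"rz":0},
    {"claw":1,"tx":-57,"ty":14.1,"tz":13,"rx":0,"ry":0,"rz":0},
    {"claw":1,"tx":-57,"ty":14.1,"tz":13,"rx":0,"ry":0,"rz":0},
    {"claw":1,"tx":-57,"ty":14.1,"tz":13,"rx":0,"ry":0,"rz":0},
    {"claw":1,"tx":-57,"ty":14.1,"tz":13,"rx":0,"ry":0,"rz":0},
  ],
)

```text
t: 2.73
tcp_pos: [0.4515, -0.3401, 0.1219]
ee_rot: [[0.241, 0.97, 0.001], [0.97, -0.241, -0.001], [-0.0, 0.001, -1.0]]
ft_force: [0.1, 0.3, 0.3]
gripper_width: 0.0003
```

Run:
```python
from h import *
o=get_obs(); im=eyes.camera('wrist'); cv2.imwrite('pics/w1.png',im)
c=eyes.calibration('wrist'); T=wristT(o); print(o['t'],o['tcp_pos'],o['ft_force'],o['gripper_width'])
for k in ['yellow','green','blue']:
    for ce,s in blobs(im,k,100): print(k,ce,s,plane(c,ce,.046,T).round(4))
```

```text
2.7333 [ 0.45154553 -0.34014405  0.12188192] [0.07726167 0.28534472 0.33550096] 0.0002783238135736077
yellow [286.0, 213.8] [266, 193, 41, 42, 1343] [ 0.4507 -0.3399  0.046 ]
yellow [306.1, 335.8] [303, 303, 6, 64, 249] [ 0.5563 -0.349   0.046 ]
yellow [266.8, 337.1] [265, 306, 5, 61, 251] [ 0.5498 -0.3806  0.046 ]
yellow [352.6, 389.0] [278, 382, 148, 17, 1080] [ 0.6182 -0.3221  0.046 ]
yellow [249.0, 392.1] [222, 388, 55, 11, 259] [ 0.6    -0.4097  0.046 ]
green [378.3, 221.9] [358, 202, 42, 41, 1347] [ 0.4731 -0.2752  0.046 ]
green [427.2, 272.6] [309, 264, 224, 18, 1098] [ 0.523  -0.2454  0.046 ]
blue [469.8, 226.4] [447, 206, 46, 42, 1428] [ 0.4929 -0.2099  0.046 ]
```

View pics/w1.png

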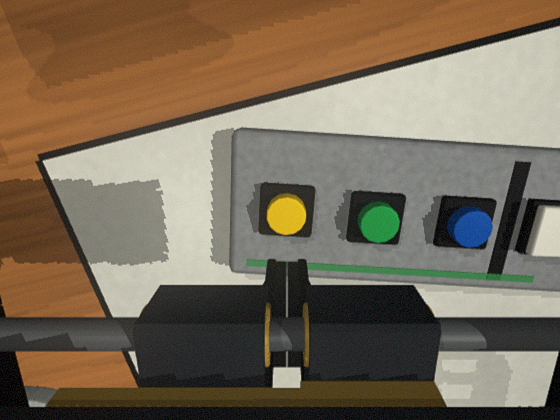

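Wrist view: the shut fingertips are centred over the yellow key (286,214), with the measured key centre within 1 mm of the TCP. Pressing now.

Emit:
drive_tool(
  deltas=[
    {"claw":1,"tx":0,"ty":0,"tz":4,"rx":0,"ry":0,"rz":0},
    {"claw":1,"tx":0,"ty":0,"tz":7,"rx":0,"ry":0,"rz":0},
    {"claw":1,"tx":0,"ty":0,"tz":7.4,"rx":0,"ry":0,"rz":0},
    {"claw":1,"tx":0,"ty":0,"tz":7.8,"rx":0,"ry":0,"rz":0},
    {"claw":1,"tx":0,"ty":0,"tz":8.2,"rx":0,"ry":0,"rz":0},
    {"claw":1,"tx":0,"ty":0,"tz":8.2,"rx":0,"ry":0,"rz":0},
    {"claw":1,"tx":0,"ty":0,"tz":8.2,"rx":0,"ry":0,"rz":0},
  ],
)

```text
t: 3.37
tcp_pos: [0.4528, -0.3401, 0.0415]
ee_rot: [[0.24, 0.971, 0.003], [0.971, -0.24, -0.001], [-0.0, 0.003, -1.0]]
ft_force: [0.4, -0.0, 0.2]
gripper_width: 0.0006
```

Emit:
drive_tool(
  deltas=[
    {"claw":1,"tx":0,"ty":0,"tz":0.15,"rx":0,"ry":0,"rz":0},
    {"claw":1,"tx":0,"ty":0,"tz":0.15,"rx":0,"ry":0,"rz":0},
    {"claw":1,"tx":0,"ty":0,"tz":0.15,"rx":0,"ry":0,"rz":0},
  ],
)

```text
t: 3.62
tcp_pos: [0.4531, -0.3403, 0.0406]
ee_rot: [[0.24, 0.971, 0.004], [0.971, -0.24, -0.001], [-0.0, 0.004, -1.0]]
ft_force: [-0.6, -0.5, -0.1]
gripper_width: 0.0008
```

Run:
```python
from h import *
o=get_obs(); print(o['t'],o['tcp_pos'],o['ft_force'],o['torque'])
im=eyes.camera('wrist');
s=eyes.camera('side'); cv2.imwrite('pics/p1.png',np.hstack([im[150:320,190:400],cv2.resize(s[300:385,320:420],(200,170))])); cv2.imwrite('pics/p1.png',cv2.resize(cv2.imread('pics/p1.png'),None,fx=1.9,fy=1.9))
```

```text
3.6167 [ 0.45313874 -0.34028214  0.04058052] [-0.56391461 -0.45502993 -0.14126756] [-0.01366314  0.00519341  0.04102722]
```

View pics/p1.png

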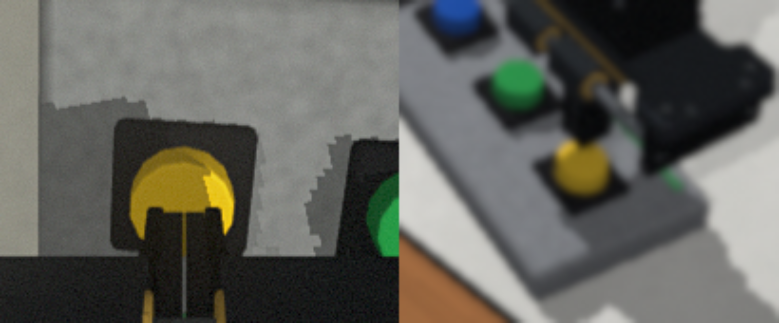

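The picture shows the fingertip on the yellow cap (around 183,210 in the crop), but the cap still looks tall and the force reads about 0. I'll go deeper in small steps and watch the force.

Emit:
drive_tool(
  deltas=[
    {"claw":1,"tx":0,"ty":0,"tz":0.25,"rx":0,"ry":0,"rz":0},
    {"claw":1,"tx":0,"ty":0,"tz":0.25,"rx":0,"ry":0,"rz":0},
  ],
)

```text
t: 3.88
tcp_pos: [0.4528, -0.3401, 0.0375]
ee_rot: [[0.24, 0.971, 0.003], [0.971, -0.24, -0.001], [-0.0, 0.003, -1.0]]
ft_force: [-0.5, 0.0, -0.8]
gripper_width: 0.0002
```

Emit:
drive_tool(
  deltas=[
    {"claw":1,"tx":0,"ty":0,"tz":0.3,"rx":0,"ry":0,"rz":0},
    {"claw":1,"tx":0,"ty":0,"tz":0.3,"rx":0,"ry":0,"rz":0},
  ],
)

```text
t: 4.05
tcp_pos: [0.4525, -0.3399, 0.0339]
ee_rot: [[0.24, 0.971, 0.003], [0.971, -0.24, -0.001], [0.0, 0.003, -1.0]]
ft_force: [0.3, -0.1, 0.6]
gripper_width: 0.0005
```

Run:
```python
from h import *
o=get_obs(); print(o['t'],o['tcp_pos'],o['ft_force'],o['joints'],o['tau'])
s=eyes.camera('side'); o=get_obs(); im=eyes.camera('wrist')
print(o['t'],o['tcp_pos'],o['ft_force'])
for n,i in [('side',s),('wrist',im)]:
  for k in ['yellow','green']: print(n,k,[b for b in blobs(i,k,60)])
cv2.imwrite('pics/p2.png',np.hstack([cv2.resize(im[150:320,190:400],None,fx=1.9,fy=1.9),cv2.resize(s[300:385,320:420],(380,323))]))
```

```text
4.05 [ 0.45251899 -0.33987329  0.03385321] [ 0.26904871 -0.08547591  0.62179766] [-0.07996476  0.44555789  0.79038715  1.83545146 -0.37091931  1.01164795
  2.19019361] [ 2.28274427e-01 -4.92197657e+01  1.29339096e+01 -3.21062422e+01
  2.83528422e-02 -1.22314570e-01  4.38842713e-02]
4.1 [ 0.452548   -0.33997705  0.03405355] [-2.15524426e-01  1.49084927e-01 -8.49843998e-05]
side yellow [([367.6, 344.4], [361, 338, 14, 13, 134])]
side green [([253.6, 180.5], [247, 175, 14, 15, 118]), ([350.9, 321.6], [344, 316, 15, 12, 132])]
wrist yellow [([284.2, 252.0], [257, 232, 57, 51, 1529]), ([266.8, 335.7], [264, 303, 7, 64, 280]), ([306.0, 335.1], [303, 303, 6, 64, 256]), ([267.3, 393.1], [51, 382, 392, 21, 5028])]
wrist green [([417.2, 270.0], [385, 244, 62, 58, 2379])]
```

View pics/p2.png

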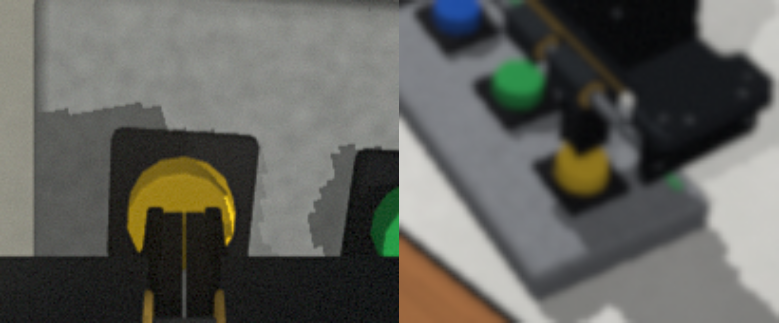

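Run:
```python
from h import *
def proj(cal,p,T=None):
    P=np.linalg.inv(np.array(cal['pose']) if T is None else T); q=P[:3,:3]@p+P[:3,3]; q=np.array(cal['camera_matrix'])@q; return (q[:2]/q[2]).round(1)
o=get_obs(); s=eyes.camera('side'); w=eyes.camera('wrist'); cv2.imwrite('pics/s3.png',s);cv2.imwrite('pics/w3.png',w)
c=eyes.calibration('side'); cw=eyes.calibration('wrist'); T=wristT(o)
for z in (.026,.034,.040,.046): print(z,'side',proj(c,[.4515,-.340,z]),'wrist',proj(cw,[.4515,-.340,z],T), 'tcpxy side',proj(c,[*o['tcp_pos'][:2],z]))
for z in(.034,.046): print('pts wrist', [plane(cw,b[0],z,T).round(4) for k in('green','blue') for b in blobs(w,k,300)], [b for b in blobs(w,'blue',300)])
a=cv2.resize(s[305:375,325:415],None,fx=4.4,fy=4.4,interpolation=cv2.INTER_NEAREST)
b=cv2.resize(w[215:305,230:330],None,fx=3.42,fy=3.42,interpolation=cv2.INTER_NEAREST)
cv2.imwrite('pics/p3.png',np.hstack([a,b[:308]]))
for col in (262,275,286,300): print(col,w[225:270,col,2].tolist())
```

```text
0.026 side [366.9 348.2] wrist [285.4 249.7] tcpxy side [367.2 348. ]
0.034 side [367.1 345.8] wrist [285.3 255.5] tcpxy side [367.5 345.5]
0.04 side [367.4 343.9] wrist [285.3 260.1] tcpxy side [367.7 343.6]
0.046 side [367.6 342. ] wrist [285.3 265.1] tcpxy side [367.9 341.7]
pts wrist [array([ 0.4769, -0.2718,  0.034 ]), array([ 0.4984, -0.2075,  0.034 ])] [([538.2, 278.6], [511, 250, 49, 59, 2309])]
pts wrist [array([ 0.4701, -0.2749,  0.046 ]), array([ 0.4902, -0.2147,  0.046 ])] [([538.2, 278.6], [511, 250, 49, 59, 2309])]
262 [35, 39, 40, 33, 43, 34, 31, 41, 34, 33, 33, 33, 36, 37, 35, 32, 30, 28, 51, 78, 104, 119, 122, 118, 120, 122, 131, 143, 157, 159, 157, 161, 160, 154, 150, 155, 156, 156, 158, 155, 157, 155, 157, 153, 154]
275 [45, 33, 33, 43, 37, 37, 35, 34, 79, 123, 122, 123, 121, 120, 124, 118, 125, 144, 163, 157, 157, 154, 157, 155, 157, 159, 154, 155, 152, 156, 158, 155, 159, 150, 106, 51, 40, 29, 34, 24, 23, 22, 22, 17, 22]
286 [38, 39, 36, 35, 45, 40, 53, 96, 119, 117, 117, 115, 115, 120, 119, 137, 159, 162, 157, 156, 154, 155, 153, 153, 155, 155, 155, 153, 154, 156, 155, 155, 154, 157, 156, 161, 141, 89, 92, 92, 91, 90, 87, 74, 73]
300 [35, 42, 46, 43, 47, 49, 42, 46, 37, 35, 65, 118, 150, 157, 138, 108, 106, 106, 109, 128, 151, 154, 149, 154, 154, 152, 156, 157, 153, 153, 156, 151, 159, 135, 40, 20, 30, 22, 29, 19, 32, 23, 30, 30, 21]
```

View pics/p3.png

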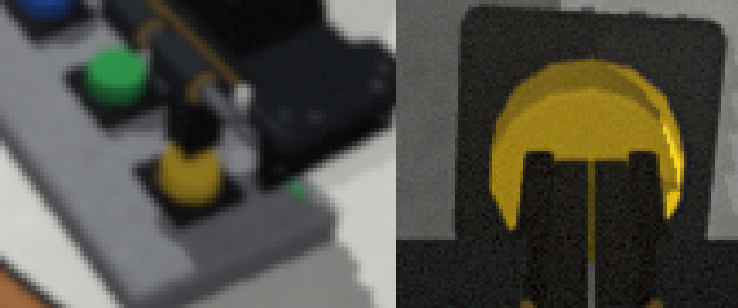

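The side view shows the fingertip at about row 339 just above an unpressed yellow cap, so the real tip sits higher than the reported z. I'll go down further, guided by force.

Emit:
drive_tool(
  deltas=[
    {"claw":1,"tx":0,"ty":0,"tz":0.2,"rx":0,"ry":0,"rz":0},
    {"claw":1,"tx":0,"ty":0,"tz":0.4,"rx":0,"ry":0,"rz":0},
    {"claw":1,"tx":0,"ty":0,"tz":0.4,"rx":0,"ry":0,"rz":0},
  ],
)

```text
t: 4.5
tcp_pos: [0.4526, -0.34, 0.03]
ee_rot: [[0.24, 0.971, 0.003], [0.971, -0.24, -0.001], [-0.0, 0.003, -1.0]]
ft_force: [-1.0, 0.1, 0.4]
gripper_width: 0.0004
```

Emit:
drive_tool(
  deltas=[
    {"claw":1,"tx":0,"ty":0,"tz":0.15,"rx":0,"ry":0,"rz":0},
    {"claw":1,"tx":0,"ty":0,"tz":0.3,"rx":0,"ry":0,"rz":0},
    {"claw":1,"tx":0,"ty":0,"tz":0.3,"rx":0,"ry":0,"rz":0},
  ],
)

```text
t: 4.75
tcp_pos: [0.4524, -0.3398, 0.0266]
ee_rot: [[0.24, 0.971, 0.002], [0.971, -0.24, -0.001], [0.0, 0.002, -1.0]]
ft_force: [0.6, 0.3, -0.4]
gripper_width: 0.0004
```

Run:
```python
from h import *
o=get_obs(); s=eyes.camera('side'); w=eyes.camera('wrist'); cv2.imwrite('pics/s4.png',s);cv2.imwrite('pics/w4.png',w)
print(o['tcp_pos'],o['ft_force'])
s0=cv2.imread('pics/side0.png');s3=cv2.imread('pics/s3.png')
for c in (364,367,370): print(c,[x[326:354,c,2].tolist() for x in (s0,s3,s)])
for f in ('w3','w4'):
    i=cv2.imread(f'pics/{f}.png'); print(f,i[222:275,275,2].tolist(),[b for b in blobs(i,'yellow',1000)],blobs(i,'green',1000))
```

```text
[ 0.45243941 -0.33982392  0.02663776] [ 0.61597357  0.25169176 -0.3593035 ]
364 [[123, 121, 117, 109, 107, 116, 123, 124, 124, 125, 139, 176, 209, 221, 223, 223, 223, 222, 216, 190, 151, 125, 112, 90, 58, 32, 25, 26], [18, 15, 14, 12, 13, 15, 15, 12, 15, 18, 35, 71, 104, 126, 134, 137, 139, 139, 138, 133, 125, 119, 111, 88, 53, 26, 16, 16], [20, 20, 20, 18, 15, 16, 15, 15, 16, 14, 15, 14, 22, 41, 72, 105, 126, 134, 136, 133, 125, 119, 111, 89, 54, 26, 16, 17]]
367 [[129, 128, 128, 126, 126, 126, 125, 124, 125, 132, 163, 201, 219, 222, 221, 222, 222, 222, 222, 218, 190, 151, 127, 114, 86, 48, 26, 22], [55, 42, 26, 17, 15, 13, 12, 10, 10, 9, 10, 10, 16, 28, 58, 102, 129, 139, 140, 141, 138, 131, 123, 115, 87, 48, 21, 15], [45, 58, 62, 59, 43, 26, 15, 11, 10, 12, 8, 14, 10, 7, 9, 14, 40, 84, 121, 137, 139, 130, 123, 115, 86, 48, 22, 14]]
370 [[123, 125, 126, 125, 126, 125, 125, 124, 124, 122, 128, 173, 209, 220, 221, 221, 221, 221, 220, 217, 193, 155, 127, 113, 85, 49, 22, 20], [60, 51, 35, 16, 9, 9, 8, 9, 9, 10, 8, 9, 22, 58, 100, 127, 138, 139, 140, 140, 140, 131, 122, 112, 86, 49, 23
[... 169 characters left out ...]
4, 79, 123, 122, 123, 121, 120, 124, 118, 125, 144, 163, 157, 157, 154, 157, 155, 157, 159, 154, 155, 152, 156, 158, 155, 159, 150, 106, 51, 40, 29, 34, 24, 23, 22, 22, 17, 22, 20, 27, 29, 28, 23] [([284.5, 251.6], [257, 232, 57, 50, 1546]), ([267.2, 392.1], [51, 382, 390, 19, 4503])] [([417.1, 269.5], [385, 243, 62, 58, 2395])]
w4 [75, 30, 33, 40, 29, 42, 38, 33, 41, 34, 35, 30, 43, 27, 39, 28, 52, 98, 123, 119, 124, 118, 118, 119, 122, 119, 142, 162, 158, 158, 153, 155, 156, 154, 155, 158, 145, 108, 54, 40, 23, 27, 32, 23, 23, 27, 28, 30, 26, 22, 27, 27, 19] [([283.4, 256.2], [256, 237, 59, 48, 1344]), ([264.2, 395.3], [46, 382, 398, 25, 6513])] [([423.0, 275.3], [389, 249, 64, 60, 2395])]
```

The key is still up (its rim row is unchanged). Both views agree that the real fingertips end about 25 mm behind the reported TCP, so contact should come near reported z ≈ 0.021.

Emit:
drive_tool(
  deltas=[
    {"claw":1,"tx":0,"ty":0,"tz":0.15,"rx":0,"ry":0,"rz":0},
    {"claw":1,"tx":0,"ty":0,"tz":0.3,"rx":0,"ry":0,"rz":0},
    {"claw":1,"tx":0,"ty":0,"tz":0.3,"rx":0,"ry":0,"rz":0},
  ],
)

```text
t: 5.1
tcp_pos: [0.4525, -0.3399, 0.0236]
ee_rot: [[0.24, 0.971, 0.002], [0.971, -0.24, -0.001], [-0.0, 0.002, -1.0]]
ft_force: [-0.6, 0.5, 0.4]
gripper_width: 0.0006
```

Emit:
drive_tool(
  deltas=[
    {"claw":1,"tx":0,"ty":0,"tz":0.15,"rx":0,"ry":0,"rz":0},
    {"claw":1,"tx":0,"ty":0,"tz":0.3,"rx":0,"ry":0,"rz":0},
    {"claw":1,"tx":0,"ty":0,"tz":0.3,"rx":0,"ry":0,"rz":0},
  ],
)

```text
t: 5.35
tcp_pos: [0.4525, -0.3398, 0.0204]
ee_rot: [[0.24, 0.971, 0.002], [0.971, -0.24, -0.001], [-0.0, 0.002, -1.0]]
ft_force: [1.1, 0.3, 1.1]
gripper_width: 0.0003
```

Emit:
drive_tool(
  deltas=[
    {"claw":1,"tx":0,"ty":0,"tz":0.15,"rx":0,"ry":0,"rz":0},
    {"claw":1,"tx":0,"ty":0,"tz":0.3,"rx":0,"ry":0,"rz":0},
    {"claw":1,"tx":0,"ty":0,"tz":0.3,"rx":0,"ry":0,"rz":0},
  ],
)

```text
t: 5.6
tcp_pos: [0.4525, -0.3399, 0.0174]
ee_rot: [[0.24, 0.971, 0.002], [0.971, -0.24, -0.001], [-0.0, 0.002, -1.0]]
ft_force: [0.5, 0.0, 3.2]
gripper_width: 0.0002
```

Emit:
drive_tool(
  deltas=[
    {"claw":1,"tx":0,"ty":0,"tz":0.15,"rx":0,"ry":0,"rz":0},
    {"claw":1,"tx":0,"ty":0,"tz":0.3,"rx":0,"ry":0,"rz":0},
    {"claw":1,"tx":0,"ty":0,"tz":0.3,"rx":0,"ry":0,"rz":0},
  ],
)

```text
t: 5.85
tcp_pos: [0.4526, -0.34, 0.015]
ee_rot: [[0.24, 0.971, 0.003], [0.971, -0.24, -0.0], [0.001, 0.003, -1.0]]
ft_force: [-2.9, 3.3, 11.0]
gripper_width: 0.0006
```

Force is 11 N at z=0.015, so the key is fully down and the tip offset is 25 mm. Holding for over 2 s.

Emit:
drive_tool(
  deltas=[
    {"claw":1,"tx":0,"ty":0,"tz":0.1,"rx":0,"ry":0,"rz":0},
    {"claw":1,"tx":0,"ty":0,"tz":0.1,"rx":0,"ry":0,"rz":0},
    {"claw":1,"tx":0,"ty":0,"tz":0.1,"rx":0,"ry":0,"rz":0},
    {"claw":1,"tx":0,"ty":0,"tz":0.1,"rx":0,"ry":0,"rz":0},
    {"claw":1,"tx":0,"ty":0,"tz":0.1,"rx":0,"ry":0,"rz":0},
    {"claw":1,"tx":0,"ty":0,"tz":0.1,"rx":0,"ry":0,"rz":0},
    {"claw":1,"tx":0,"ty":0,"tz":0.1,"rx":0,"ry":0,"rz":0},
    {"claw":1,"tx":0,"ty":0,"tz":0.1,"rx":0,"ry":0,"rz":0},
    {"claw":1,"tx":0,"ty":0,"tz":0.1,"rx":0,"ry":0,"rz":0},
    {"claw":1,"tx":0,"ty":0,"tz":0.1,"rx":0,"ry":0,"rz":0},
    {"claw":1,"tx":0,"ty":0,"tz":0.1,"rx":0,"ry":0,"rz":0},
    {"claw":1,"tx":0,"ty":0,"tz":0.1,"rx":0,"ry":0,"rz":0},
  ],
)

```text
t: 6.85
tcp_pos: [0.4527, -0.34, 0.0149]
ee_rot: [[0.24, 0.971, 0.003], [0.971, -0.24, 0.001], [0.001, 0.003, -1.0]]
ft_force: [-4.4, 4.8, 15.2]
gripper_width: 0.0006
```

Emit:
drive_tool(
  deltas=[
    {"claw":1,"tx":0,"ty":0,"tz":0.1,"rx":0,"ry":0,"rz":0},
    {"claw":1,"tx":0,"ty":0,"tz":0.1,"rx":0,"ry":0,"rz":0},
    {"claw":1,"tx":0,"ty":0,"tz":0.1,"rx":0,"ry":0,"rz":0},
    {"claw":1,"tx":0,"ty":0,"tz":0.1,"rx":0,"ry":0,"rz":0},
    {"claw":1,"tx":0,"ty":0,"tz":0.1,"rx":0,"ry":0,"rz":0},
    {"claw":1,"tx":0,"ty":0,"tz":0.1,"rx":0,"ry":0,"rz":0},
    {"claw":1,"tx":0,"ty":0,"tz":0.1,"rx":0,"ry":0,"rz":0},
    {"claw":1,"tx":0,"ty":0,"tz":0.1,"rx":0,"ry":0,"rz":0},
    {"claw":1,"tx":0,"ty":0,"tz":0.1,"rx":0,"ry":0,"rz":0},
    {"claw":1,"tx":0,"ty":0,"tz":0.1,"rx":0,"ry":0,"rz":0},
    {"claw":1,"tx":0,"ty":0,"tz":0.1,"rx":0,"ry":0,"rz":0},
    {"claw":1,"tx":0,"ty":0,"tz":0.1,"rx":0,"ry":0,"rz":0},
    {"claw":1,"tx":0,"ty":0,"tz":0.1,"rx":0,"ry":0,"rz":0},
    {"claw":1,"tx":0,"ty":0,"tz":0.1,"rx":0,"ry":0,"rz":0},
    {"claw":1,"tx":0,"ty":0,"tz":0.1,"rx":0,"ry":0,"rz":0},
    {"claw":1,"tx":0,"ty":0,"tz":0.1,"rx":0,"ry":0,"rz":0},
  ],
)

```text
t: 8.18
tcp_pos: [0.4527, -0.34, 0.0148]
ee_rot: [[0.241, 0.971, 0.003], [0.971, -0.241, 0.001], [0.002, 0.003, -1.0]]
ft_force: [-5.0, 5.0, 17.4]
gripper_width: 0.0004
```

Run:
```python
from h import *
o=get_obs(); print(o['t'],o['tcp_pos'],o['ft_force']); s=eyes.camera('side'); cv2.imwrite('pics/s5.png',s)
for c in (364,367,370): print(c,s[335:354,c,2].tolist())
```

```text
8.1833 [ 0.45269938 -0.33995897  0.01484644] [-4.99629722  4.98070986 17.38498146]
364 [17, 16, 15, 15, 16, 15, 15, 20, 40, 72, 102, 119, 125, 116, 90, 55, 25, 16, 16]
367 [28, 17, 10, 10, 10, 10, 11, 10, 8, 12, 23, 56, 97, 124, 121, 90, 49, 24, 15]
370 [32, 18, 10, 9, 9, 8, 9, 10, 12, 34, 74, 113, 134, 137, 124, 92, 53, 24, 21]
```

Emit:
drive_tool(
  deltas=[
    {"claw":1,"tx":0,"ty":0,"tz":-3.5,"rx":0,"ry":0,"rz":0},
    {"claw":1,"tx":0,"ty":0,"tz":-7,"rx":0,"ry":0,"rz":0},
    {"claw":1,"tx":24.4,"ty":1.7,"tz":-7,"rx":0,"ry":0,"rz":0},
    {"claw":1,"tx":24.4,"ty":1.7,"tz":-7,"rx":0,"ry":0,"rz":0},
    {"claw":1,"tx":24.4,"ty":1.7,"tz":-7,"rx":0,"ry":0,"rz":0},
    {"claw":1,"tx":24.4,"ty":1.7,"tz":-7,"rx":0,"ry":0,"rz":0},
    {"claw":1,"tx":24.4,"ty":1.7,"tz":-7,"rx":0,"ry":0,"rz":0},
    {"claw":1,"tx":24.4,"ty":1.7,"tz":-7,"rx":0,"ry":0,"rz":0},
    {"claw":1,"tx":24.4,"ty":1.7,"tz":-7,"rx":0,"ry":0,"rz":0},
    {"claw":1,"tx":24.4,"ty":1.7,"tz":-7,"rx":0,"ry":0,"rz":0},
    {"claw":1,"tx":24.4,"ty":1.7,"tz":-7,"rx":0,"ry":0,"rz":0},
  ],
)

```text
t: 9.15
tcp_pos: [0.5273, -0.1079, 0.0852]
ee_rot: [[0.241, 0.971, 0.003], [0.971, -0.241, 0.001], [0.002, 0.003, -1.0]]
ft_force: [0.1, -0.5, 0.3]
gripper_width: 0.0005
```

Run:
```python
from h import *
o=get_obs(); im=eyes.camera('wrist'); cv2.imwrite('pics/w6.png',im)
s=eyes.camera('side'); cv2.imwrite('pics/s6.png',s); print([b for b in blobs(s,'yellow',60)])
for c in (364,367,370): print(c,s[335:354,c,2].tolist())
c=eyes.calibration('wrist'); T=wristT(o); print(o['t'],o['tcp_pos'],o['ft_force'])
for k in ['yellow','green','blue']:
    for ce,st in blobs(im,k,300): print(k,ce,st,plane(c,ce,.046,T).round(4))
for p in [(286,215),(286,200),(286,230)]: print(p,plane(c,p,.05,T).round(4))
cv2.imwrite('pics/w6c.png',im[100:300,120:560])
```

```text
[([367.6, 343.4], [361, 337, 14, 14, 163])]
364 [79, 86, 109, 131, 147, 166, 198, 219, 221, 216, 190, 151, 126, 111, 89, 56, 31, 25, 25]
367 [82, 99, 123, 136, 138, 139, 142, 157, 185, 209, 215, 190, 151, 127, 115, 87, 48, 26, 23]
370 [76, 78, 107, 130, 137, 138, 140, 140, 154, 191, 208, 191, 154, 126, 112, 85, 48, 24, 20]
9.15 [ 0.52731329 -0.10792957  0.08523981] [ 0.06664206 -0.53753358  0.34182444]
green [15.9, 215.7] [0, 191, 36, 48, 1375] [ 0.4756 -0.2706  0.046 ]
green [33.5, 268.8] [0, 264, 80, 11, 400] [ 0.5123 -0.276   0.046 ]
green [173.9, 276.9] [118, 271, 106, 12, 490] [ 0.5402 -0.1879  0.046 ]
blue [123.9, 220.2] [101, 196, 46, 48, 1682] [ 0.4948 -0.2056  0.046 ]
(286, 215) [ 0.5148 -0.1047  0.05  ]
(286, 200) [ 0.5054 -0.1023  0.05  ]
(286, 230) [ 0.5244 -0.107   0.05  ]
```

View pics/w6c.png

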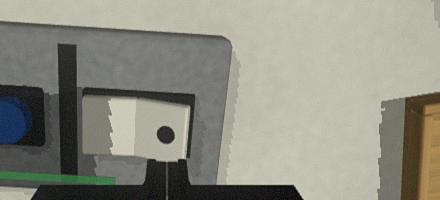

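The yellow key is back up. The black dot at full-image pixel (285,234) maps to (0.527, -0.1075), directly under the tool. Pressing the rocker.

Emit:
drive_tool(
  deltas=[
    {"claw":1,"tx":0,"ty":0,"tz":3.5,"rx":0,"ry":0,"rz":0},
    {"claw":1,"tx":0,"ty":0,"tz":5.5,"rx":0,"ry":0,"rz":0},
    {"claw":1,"tx":0,"ty":0,"tz":6,"rx":0,"ry":0,"rz":0},
    {"claw":1,"tx":0,"ty":0,"tz":6.3,"rx":0,"ry":0,"rz":0},
    {"claw":1,"tx":0,"ty":0,"tz":6.6,"rx":0,"ry":0,"rz":0},
    {"claw":1,"tx":0,"ty":0,"tz":6.8,"rx":0,"ry":0,"rz":0},
    {"claw":1,"tx":0,"ty":0,"tz":6.8,"rx":0,"ry":0,"rz":0},
  ],
)

```text
t: 9.83
tcp_pos: [0.5279, -0.1092, 0.018]
ee_rot: [[0.243, 0.97, 0.004], [0.97, -0.243, 0.001], [0.002, 0.004, -1.0]]
ft_force: [0.4, 0.8, 0.2]
gripper_width: 0.0003
```

Emit:
drive_tool(
  deltas=[
    {"claw":1,"tx":0,"ty":0,"tz":0.1,"rx":0,"ry":0,"rz":0},
    {"claw":1,"tx":0,"ty":0,"tz":0.1,"rx":0,"ry":0,"rz":0},
    {"claw":1,"tx":0,"ty":0,"tz":0.1,"rx":0,"ry":0,"rz":0},
  ],
)

```text
t: 10.08
tcp_pos: [0.5284, -0.1092, 0.0176]
ee_rot: [[0.243, 0.97, 0.006], [0.97, -0.243, 0.001], [0.002, 0.005, -1.0]]
ft_force: [0.2, 0.1, 0.9]
gripper_width: 0.0004
```

Emit:
drive_tool(
  deltas=[
    {"claw":1,"tx":0,"ty":0,"tz":0.15,"rx":0,"ry":0,"rz":0},
    {"claw":1,"tx":0,"ty":0,"tz":0.25,"rx":0,"ry":0,"rz":0},
    {"claw":1,"tx":0,"ty":0,"tz":0.25,"rx":0,"ry":0,"rz":0},
  ],
)

```text
t: 10.33
tcp_pos: [0.5288, -0.1091, 0.0167]
ee_rot: [[0.243, 0.97, 0.006], [0.97, -0.243, 0.003], [0.004, 0.005, -1.0]]
ft_force: [-8.5, 2.1, 24.3]
gripper_width: 0.0007
```

The rocker stops hard at 24 N with the tip at ~0.042, so it is tipped. On to the green key, with a check on the way.

Emit:
drive_tool(
  deltas=[
    {"claw":1,"tx":0,"ty":0,"tz":-3.5,"rx":0,"ry":0,"rz":0},
    {"claw":1,"tx":0,"ty":0,"tz":-6.5,"rx":0,"ry":0,"rz":0},
    {"claw":1,"tx":-17.4,"ty":-1.3,"tz":-6.5,"rx":0,"ry":0,"rz":0},
    {"claw":1,"tx":-17.4,"ty":-1.3,"tz":-6.5,"rx":0,"ry":0,"rz":0},
    {"claw":1,"tx":-17.4,"ty":-1.3,"tz":-6.5,"rx":0,"ry":0,"rz":0},
    {"claw":1,"tx":-17.4,"ty":-1.3,"tz":-6.5,"rx":0,"ry":0,"rz":0},
    {"claw":1,"tx":-17.4,"ty":-1.3,"tz":-6.5,"rx":0,"ry":0,"rz":0},
    {"claw":1,"tx":-17.4,"ty":-1.3,"tz":-6.5,"rx":0,"ry":0,"rz":0},
    {"claw":1,"tx":-17.4,"ty":-1.3,"tz":-6.5,"rx":0,"ry":0,"rz":0},
  ],
)

```text
t: 11.08
tcp_pos: [0.4732, -0.2751, 0.0809]
ee_rot: [[0.245, 0.97, 0.006], [0.97, -0.245, 0.003], [0.004, 0.005, -1.0]]
ft_force: [0.5, 0.7, -0.4]
gripper_width: 0.0004
```

Run:
```python
from h import *
o=get_obs(); im=eyes.camera('wrist'); cv2.imwrite('pics/w7.png',im)
s=eyes.camera('side')
c=eyes.calibration('wrist'); T=wristT(o); print(o['t'],o['tcp_pos'],np.round(o['ee_rot'],3).tolist(),o['ft_force'])
for k in ['yellow','green','blue']:
    for ce,st in blobs(im,k,700): print(k,ce,st,plane(c,ce,.046,T).round(4))
cv2.imwrite('pics/p7.png',np.hstack([im[100:300,160:560],cv2.resize(s[260:340,290:390],(250,200))]))
```

```text
11.0833 [ 0.473243   -0.27513813  0.08086183] [[0.245, 0.97, 0.006], [0.97, -0.245, 0.003], [0.004, 0.005, -1.0]] [ 0.46301809  0.65230476 -0.42134153]
yellow [179.1, 225.1] [155, 201, 50, 49, 1887] [ 0.4508 -0.338   0.046 ]
yellow [258.1, 393.8] [47, 381, 396, 24, 5696] [ 0.5893 -0.3251  0.046 ]
green [287.9, 234.2] [265, 210, 47, 48, 1770] [ 0.4734 -0.2737  0.046 ]
blue [395.2, 238.9] [371, 215, 50, 48, 1854] [ 0.4931 -0.2085  0.046 ]
```

View pics/p7.png

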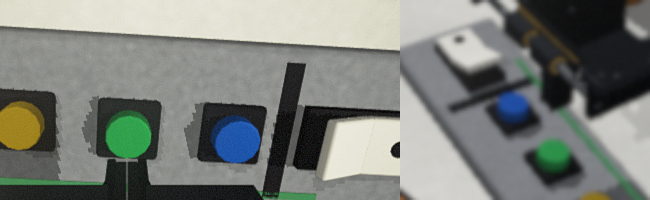

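The rocker's plain half is now raised, and green (288,234) lies under the tool to within 1.5 mm. Pressing green.

Emit:
drive_tool(
  deltas=[
    {"claw":1,"tx":0,"ty":0,"tz":3.5,"rx":0,"ry":0,"rz":0},
    {"claw":1,"tx":0.1,"ty":0,"tz":5.5,"rx":0,"ry":0,"rz":0},
    {"claw":1,"tx":0.1,"ty":0,"tz":6,"rx":0,"ry":0,"rz":0},
    {"claw":1,"tx":0.1,"ty":0,"tz":6.3,"rx":0,"ry":0,"rz":0},
    {"claw":1,"tx":0.1,"ty":0,"tz":6.6,"rx":0,"ry":0,"rz":0},
    {"claw":1,"tx":0.1,"ty":0,"tz":6.7,"rx":0,"ry":0,"rz":0},
    {"claw":1,"tx":0.1,"ty":0,"tz":6.7,"rx":0,"ry":0,"rz":0},
    {"claw":1,"tx":0.1,"ty":0,"tz":6.7,"rx":0,"ry":0,"rz":0},
  ],
)

```text
t: 11.85
tcp_pos: [0.4757, -0.2723, 0.0151]
ee_rot: [[0.241, 0.97, 0.008], [0.97, -0.241, 0.003], [0.005, 0.007, -1.0]]
ft_force: [-1.5, 2.9, 7.0]
gripper_width: 0.0006
```

Emit:
drive_tool(
  deltas=[
    {"claw":1,"tx":0,"ty":0,"tz":0.15,"rx":0,"ry":0,"rz":0},
    {"claw":1,"tx":0,"ty":0,"tz":0.15,"rx":0,"ry":0,"rz":0},
    {"claw":1,"tx":0,"ty":0,"tz":0.15,"rx":0,"ry":0,"rz":0},
  ],
)

```text
t: 12.1
tcp_pos: [0.4758, -0.2723, 0.015]
ee_rot: [[0.241, 0.97, 0.008], [0.97, -0.241, 0.004], [0.006, 0.007, -1.0]]
ft_force: [-6.1, 4.9, 13.6]
gripper_width: 0.0005
```

Green is fully down (13.6 N at the stop). I'll rise, travel to above the timer, and turn the wrist about 25° so the gripper body stays clear of the small green bottle.

Emit:
drive_tool(
  deltas=[
    {"claw":1,"tx":0,"ty":0,"tz":-4,"rx":0,"ry":0,"rz":0},
    {"claw":1,"tx":0,"ty":0,"tz":-8,"rx":0,"ry":0,"rz":0},
    {"claw":1,"tx":44.5,"ty":-17.8,"tz":-12,"rx":0,"ry":0,"rz":-0.4},
    {"claw":1,"tx":44.5,"ty":-17.8,"tz":-12,"rx":0,"ry":0,"rz":-0.4},
    {"claw":1,"tx":44.5,"ty":-17.8,"tz":-12,"rx":0,"ry":0,"rz":-0.4},
    {"claw":1,"tx":44.5,"ty":-17.8,"tz":-12,"rx":0,"ry":0,"rz":-0.4},
    {"claw":1,"tx":44.5,"ty":-17.8,"tz":-12,"rx":0,"ry":0,"rz":-0.4},
    {"claw":1,"tx":44.5,"ty":-17.8,"tz":-12,"rx":0,"ry":0,"rz":-0.4},
    {"claw":1,"tx":44.5,"ty":-17.8,"tz":-12,"rx":0,"ry":0,"rz":-0.4},
    {"claw":1,"tx":44.5,"ty":-17.8,"tz":-12,"rx":0,"ry":0,"rz":-0.4},
    {"claw":1,"tx":44.5,"ty":-17.8,"tz":-12,"rx":0,"ry":0,"rz":-0.4},
    {"claw":1,"tx":44.5,"ty":-17.8,"tz":-12,"rx":0,"ry":0,"rz":-0.4},
    {"claw":1,"tx":44.5,"ty":-17.8,"tz":-12,"rx":0,"ry":0,"rz":-0.4},
    {"claw":1,"tx":44.5,"ty":-17.8,"tz":-12,"rx":0,"ry":0,"rz":-0.4},
    {"claw":1,"tx":44.5,"ty":-17.8,"tz":-12,"rx":0,"ry":0,"rz":-0.4},
    {"claw":1,"tx":44.5,"ty":-17.8,"tz":-12,"rx":0,"ry":0,"rz":-0.4},
    {"claw":1,"tx":44.5,"ty":-17.8,"tz":-12,"rx":0,"ry":0,"rz":-0.4},
  ],
)

```text
t: 13.52
tcp_pos: [0.4099, 0.201, 0.1366]
ee_rot: [[-0.155, 0.988, 0.009], [0.988, 0.155, 0.004], [0.002, 0.009, -1.0]]
ft_force: [-0.6, -0.5, 0.2]
gripper_width: 0.0002
```

Run:
```python
from h import *
o=get_obs(); im=eyes.camera('wrist'); cv2.imwrite('pics/w8.png',im)
s=eyes.camera('side'); cv2.imwrite('pics/s8.png',s)
c=eyes.calibration('wrist'); T=wristT(o); print(o['t'],o['tcp_pos'],np.round(o['ee_rot'],3).tolist(),o['ft_force'])
for ce,st in blobs(im,'red',200): print('red',ce,st,plane(c,ce,.042,T).round(4))
cs=eyes.calibration('side'); ct=eyes.calibration('top')
print('small base side',plane(cs,(219,233),0).round(3),'head top view',[plane(ct,(194,258),z).round(3) for z in (.08,.11,.14)],'head side',[plane(cs,(216,206),z).round(3) for z in (.08,.11,.14)])
print('side green/yellow',blobs(s,'green',60),blobs(s,'yellow',60))
cv2.imwrite('pics/p8.png',np.hstack([im,cv2.resize(s[260:370,290:400],(230,230))[:0].reshape(0,230,3)]) if 0 else np.hstack([im[:,:], np.vstack([cv2.resize(s[260:370,290:400],(230,230)),np.zeros((190,230,3),np.uint8)])]))
```

```text
13.5167 [0.40988425 0.2010284  0.1366411 ] [[-0.155, 0.988, 0.009], [0.988, 0.155, 0.004], [0.002, 0.009, -1.0]] [-0.55012295 -0.48603526  0.2477011 ]
red [289.9, 206.2] [273, 188, 35, 36, 946] [0.4091 0.2042 0.042 ]
small base side [0.503 0.277 0.   ] head top view [array([0.512, 0.281, 0.08 ]), array([0.509, 0.275, 0.11 ]), array([0.506, 0.269, 0.14 ])] head side [array([0.52 , 0.304, 0.08 ]), array([0.494, 0.262, 0.11 ]), array([0.467, 0.221, 0.14 ])]
side green/yellow [([350.7, 322.6], [344, 317, 14, 12, 122])] [([367.7, 343.4], [361, 337, 15, 14, 165])]
```

View pics/p8.png

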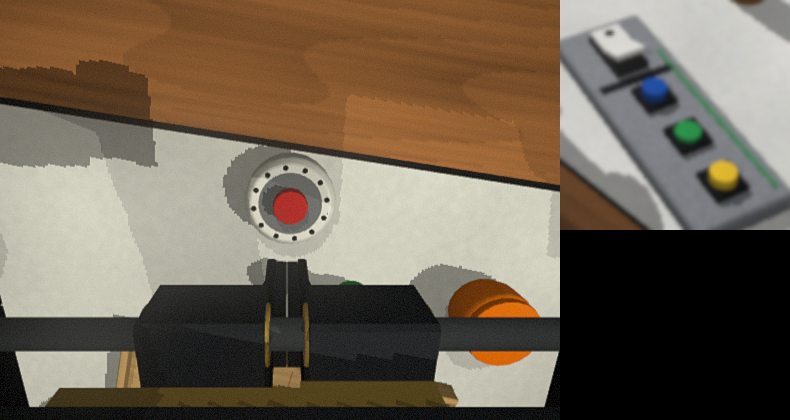

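Run:
```python
from h import *
a=cv2.imread('pics/side0.png');b=cv2.imread('pics/s8.png')
for c in (348,351,354): print(c,*[x[312:334,c,1].tolist() for x in (a,b)],sep='\n')
print('rocker mean change',np.abs(a[265:297,300:335].astype(int)-b[265:297,300:335]).mean())
```

```text
348
[130, 130, 131, 134, 141, 146, 146, 147, 146, 145, 143, 132, 107, 86, 76, 65, 46, 30, 26, 25, 25, 43]
[129, 130, 130, 130, 127, 126, 136, 144, 145, 147, 146, 146, 143, 131, 104, 73, 46, 30, 27, 25, 25, 44]
351
[129, 130, 132, 135, 141, 144, 145, 145, 145, 145, 143, 140, 123, 98, 83, 75, 55, 32, 23, 22, 30, 53]
[128, 131, 131, 122, 99, 104, 130, 142, 145, 145, 145, 143, 144, 140, 123, 94, 61, 35, 25, 23, 30, 53]
354
[128, 130, 129, 126, 132, 140, 143, 143, 144, 144, 143, 137, 117, 91, 77, 66, 45, 25, 19, 29, 54, 73]
[128, 130, 129, 117, 91, 78, 105, 131, 141, 143, 143, 143, 142, 131, 106, 77, 48, 28, 22, 30, 54, 75]
rocker mean change 17.21964285714286
```

Green's top edge dropped by 2 px (about 6 mm), so it is confirmed down. Now pressing the timer button.

Emit:
drive_tool(
  deltas=[
    {"claw":1,"tx":0.2,"ty":-0.1,"tz":4,"rx":0,"ry":0,"rz":0},
    {"claw":1,"tx":0.2,"ty":-0.1,"tz":8,"rx":0,"ry":0,"rz":0},
    {"claw":1,"tx":0.2,"ty":-0.1,"tz":11,"rx":0,"ry":0,"rz":0},
    {"claw":1,"tx":0.2,"ty":-0.1,"tz":11.5,"rx":0,"ry":0,"rz":0},
    {"claw":1,"tx":0.2,"ty":-0.1,"tz":11.8,"rx":0,"ry":0,"rz":0},
    {"claw":1,"tx":0.2,"ty":-0.1,"tz":12.1,"rx":0,"ry":0,"rz":0},
    {"claw":1,"tx":0.2,"ty":-0.1,"tz":12.4,"rx":0,"ry":0,"rz":0},
    {"claw":1,"tx":0.2,"ty":-0.1,"tz":12.5,"rx":0,"ry":0,"rz":0},
    {"claw":1,"tx":0.2,"ty":-0.1,"tz":12.5,"rx":0,"ry":0,"rz":0},
  ],
)

```text
t: 14.37
tcp_pos: [0.4109, 0.2034, 0.0127]
ee_rot: [[-0.153, 0.988, 0.011], [0.988, 0.153, 0.005], [0.004, 0.012, -1.0]]
ft_force: [0.9, -1.8, 3.5]
gripper_width: 0.0001
```

Emit:
drive_tool(
  deltas=[
    {"claw":1,"tx":0,"ty":0,"tz":0.2,"rx":0,"ry":0,"rz":0},
    {"claw":1,"tx":0,"ty":0,"tz":0.25,"rx":0,"ry":0,"rz":0},
    {"claw":1,"tx":0,"ty":0,"tz":0.25,"rx":0,"ry":0,"rz":0},
  ],
)

```text
t: 14.62
tcp_pos: [0.4114, 0.2037, 0.011]
ee_rot: [[-0.153, 0.988, 0.012], [0.988, 0.153, 0.006], [0.004, 0.012, -1.0]]
ft_force: [-1.6, -2.0, 8.4]
gripper_width: 0.0009
```

The button is at its stop (8.4 N, z=0.011). Now I'll lift off and check everything.

Emit:
drive_tool(
  deltas=[
    {"claw":1,"tx":0,"ty":0,"tz":-2,"rx":0,"ry":0,"rz":0},
    {"claw":1,"tx":0,"ty":0,"tz":-6,"rx":0,"ry":0,"rz":0},
    {"claw":1,"tx":0,"ty":0,"tz":-10,"rx":0,"ry":0,"rz":0},
    {"claw":1,"tx":0,"ty":0,"tz":-14,"rx":0,"ry":0,"rz":0},
    {"claw":1,"tx":0,"ty":0,"tz":-16,"rx":0,"ry":0,"rz":0},
    {"claw":1,"tx":0,"ty":0,"tz":-16,"rx":0,"ry":0,"rz":0},
    {"claw":1,"tx":0,"ty":0,"tz":-16,"rx":0,"ry":0,"rz":0},
  ],
)

```text
t: 15.2
tcp_pos: [0.41, 0.2034, 0.1721]
ee_rot: [[-0.153, 0.988, 0.014], [0.988, 0.153, 0.008], [0.006, 0.015, -1.0]]
ft_force: [-0.9, 0.3, -0.9]
gripper_width: 0.0002
```

Run:
```python
from h import *
o=get_obs(); w=eyes.camera('wrist'); s=eyes.camera('side'); t=eyes.camera('top'); T=wristT(o); c=eyes.calibration('wrist')
print(o['t'],o['tcp_pos'],o['ft_force'])
for ce,st in blobs(w,'red',200): print('red',ce,st,plane(c,ce,.042,T).round(4))
print('side red',blobs(s,'red')); print('yellow',blobs(s,'yellow'),'green',blobs(s,'green',60),'blue',blobs(s,'blue'))
cv2.imwrite('pics/p9.png',cv2.resize(np.hstack([s[140:390,140:420],t[100:350,100:300]]),None,fx=1.6,fy=1.6))
```

```text
15.2 [0.41001838 0.20337809 0.17206398] [-0.93630909  0.34238701 -0.90695687]
red [286.2, 193.3] [271, 177, 31, 32, 757] [0.4093 0.2042 0.042 ]
side red [([206.7, 245.5], [203, 243, 8, 6, 37])]
yellow [([367.7, 343.4], [361, 337, 15, 14, 165])] green [([350.7, 322.7], [344, 317, 14, 12, 121])] blue [([334.5, 302.3], [328, 296, 14, 13, 132])]
```

View pics/p9.png

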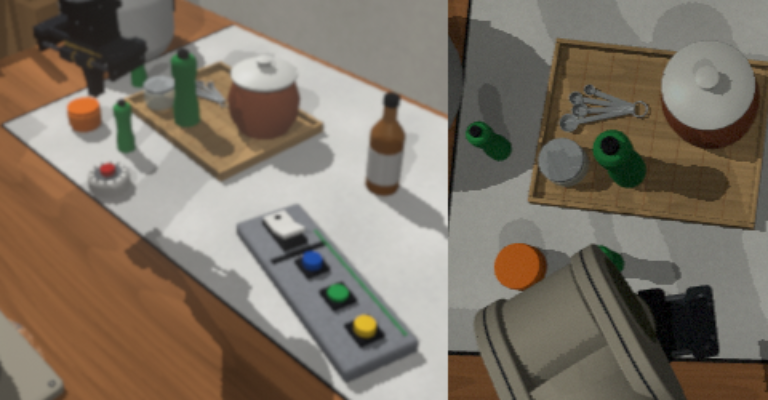

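The timer hasn't moved, yellow, blue and red are up, green is down, the rocker is over and the bystanders are in place. Handing in.

```bash
python3 -c "
from cell import job_done,get_obs
print(job_done(), get_obs()['t'])"
```

```text
the job is handed in; nothing more can be done
the job is handed in; nothing more can be done
```

I did the whole sequence in order and handed it in at about 15 s of the 59 s. Hand-in returns no verdict, so these results come from my own force and camera checks:

- **Yellow key:** I held it at its stop for about 2.3 s (11–17 N). Afterwards the side view showed it back up.
- **Rocker:** I pressed it on the dot to its hard stop (24 N). The pictures show it lying on its dotted half.
- **Green key:** I pushed it to its stop (13.6 N). In the side view its top dropped by about 2 px, roughly 6 mm, and it stayed down.
- **Timer button:** I pressed it to its stop (8.4 N) and released it. The timer's measured position before and after agrees to within 1 mm.
- **Rest of the scene:** The blue key was unchanged, the bystanders looked in place in the last pictures, and the gripper was clear of everything.

**What disagreed:** the fingertips end about 25 mm behind the reported TCP. My first descent to the nominal height touched nothing, so I found the contact height by force and used that offset for the other presses.

**Least certain check:** the red button's return rests on its spring. The side view was too coarse to measure its travel; its centre there had shifted by 0.5 px.

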